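# Stir the oiled beads in the drying pan

### The arm

A 6-joint arm with a two-finger parallel gripper is mounted at the origin on a cart in front of the work surface, level with it; the furniture and walls round the work are solid. World frame = base frame: x ahead of the robot, y to its left, z up, the work surface at z = 0. Lengths are in mm, angles in rad, forces in N, time in s.
With the tool pointing down it reaches from about 375 to 750 mm from the base axis. Payload 9 kg.
Tool frame: the origin (TCP) lies midway between the tips of the shut fingers; the grasp point (between the pads) lies 19 mm behind it; z points along the fingers, y is the line along which they close (so a half turn about z gives the same grasp; the last joint's range is limited). The gripper opens to 85 mm and grips with 20 to 120 N. Pads are 22 mm wide; open, the fingers measure 114 mm over their backs; the gripper's body (76 mm by 85 mm) begins 54 mm behind the grasp point. The pads swing forward as they close: fully open they stand 13 mm farther back than shut.
Start: joints at [-1.475, 0.104, 0.097, 1.564, 0, 1.353], TCP at [185.215, -570.729, 231.331] pointing down, gripper open.
Joint ranges: [-2.99, 2.99], [-0.84, 1.86], [-1.1, 1.16], [-1.84, 2.11], [-1.51, 1.56], [-3.14, 3.14]. Speed limits (rad/s): [2.22, 2.22, 2.57, 3.14, 3.14, 3.14].

### API

Orientations are given as a rotation vector (axis times angle).
In Python, from workcell import ctrl gives the robot as it stands.
- The arm moves only by the tool shift_gripper, called after "Call:" in YAML: its name, and indented under it one key for each argument. Schema: {"type":"object","properties":{"motion":{"type":"string"},"aperture":{"type":"number"},"only":{"type":"string"},"quiet":{"type":"boolean"},"lines":{"type":"string"}},"required":["motion"],"additionalProperties":false}. motion is a string of 1 to 8 rows, parted by a bar, with the numbers parted by commas; each row has 6 numbers: dx, dy, dz in mm, then a rotation vector rx, ry, rz in rad; each row shifts and turns the commanded pose from where the row before left it, along the tool's axes as they then stand; what a row does not reach is not made up. A row lasts 1/8 s, in which the tool goes at most 62.5 mm and 0.188 rad, less where a joint would pass 70% of its speed; a pose out of reach is approached as far as the arm can. aperture is the finger opening in mm, set as the call begins (left out keeps the last). The fingers move at their own pace and stop on an object; the grip force is fixed at half the most. Time passes only in rows, so rows that do not move let the fingers close. The tool returns the time, the measured TCP pose, the force, the opening and the grip force at its end. only (a regular expression) keeps the lines of the reply that match it, lines (a string "A,B") keeps lines A to B, and quiet returns only ok. Input that does not fit is refused with a message, and nothing moves.
- ctrl.get_obs(): the state, without advancing time (a new reading comes with each control period).
- ctrl.capture(name): name is "side" or "top"; returns a dict with "pixels" (400x640x3 uint8, red, green, blue), "fovy" (degrees; the focal length in pixels is half the picture's height over the tangent of half this angle, whatever the lens; pixels are square), "cx", "cy" (the principal point, pixels), "world_from_camera" (4x4, takes a point from camera to world coordinates). Camera axes: x right, y down, z forward; pixel columns grow to the right and rows downward; lengths in mm; the calibration is good to about 2 mm. A picture is of the moment at which its call begins. There is no depth.
- ctrl.finish_job(): hands the job in; it is judged then, once.
The state is a dict: "time_s": time; "joint_positions": joint angles; "joint_vel": joint speeds; "tau": joint torques, N m; "tcp_pos": TCP position; "tool_rot": TCP orientation; "contact_force": force on the tool from outside, world axes, zero at the start; "moment": the same for the moment, N m; "opening": finger opening in mm; "grasp_force": force on a finger pad.
Only numpy, scipy, OpenCV 4.12 (cv2) and the standard library are available. Lean on these libraries where they do the work, as an engineer would, in place of code of your own. Each camera call takes 0.05 s, during which the arm holds its last target. There are 200 camera calls.

### The job

The freshly oiled wooden beads in the steel pan must not stick together: take the wooden stirrer from the white tile by its handle, put its foot down among the beads, close to the pan's floor, and stir them round in wide circles, with the stick half way out to the wall or a little more, counter-clockwise as seen from above, three full turns, until the beads have been swept from the places where they lay. Keep all the beads in the pan, leave the small amber bottle beside the work alone, then stand the stirrer upright on the white tile again.

Things in the scene. Friction and masses are not known exactly. Their poses are not given: they have to be found in the camera images.
- pan: shallow round open pan of bare steel holding the beads, held fast to the bench; 190 mm over its rolled rim, rim top at 53 mm; inside 176 mm wide, flat floor 4 mm above its underside. Origin: centre of its underside, z up; alike from all sides, its yaw means nothing. A bead pushed straight out jams between foot and wall, so spiral out from the clear middle while turning.
- tile: the plain white flat tile on which the stirrer stands at the start; fixed to the bench, 105 mm (its x) by 125 mm (its y), 6 mm thick; origin at the centre of its underside.
- stirrer: the pale wooden stirrer, 145 mm tall, standing upright on the tile, 0.14 kg. Bottom to top: a round foot 40 mm across and 16 mm high, tapering into a round stem 18 mm thick, and from 80 to 145 mm a flat-sided handle, 20 mm thick along its x and 26 mm wide along its y. Origin at the centre of the foot's underside; z up along the stem.
- stirrer_foot (a point): centre of the underside of the stirrer's foot (same point as the stirrer's origin).
- bead1_mid (a point): middle of one of the six alike wooden beads in the pan: barrel-shaped, 32 mm across, 26 mm high, 18 g. At the start the six stand on their flat ends in a rough ring, 60 mm out from the pan's centre, the middle of the pan being clear for more than the stirrer's foot.
- bead2_mid (a point): middle of another bead in the pan: barrel-shaped, 32 mm across, 26 mm high, 18 g. At the start the six stand on their flat ends in a rough ring, 60 mm out from the pan's centre, the middle of the pan being clear for more than the stirrer's foot.
- bead3_mid (a point): middle of another bead in the pan: barrel-shaped, 32 mm across, 26 mm high, 18 g. At the start the six stand on their flat ends in a rough ring, 60 mm out from the pan's centre, the middle of the pan being clear for more than the stirrer's foot.
- bead4_mid (a point): middle of another bead in the pan: barrel-shaped, 32 mm across, 26 mm high, 18 g. At the start the six stand on their flat ends in a rough ring, 60 mm out from the pan's centre, the middle of the pan being clear for more than the stirrer's foot.
- bead5_mid (a point): middle of another bead in the pan: barrel-shaped, 32 mm across, 26 mm high, 18 g. At the start the six stand on their flat ends in a rough ring, 60 mm out from the pan's centre, the middle of the pan being clear for more than the stirrer's foot.
- bead6_mid (a point): middle of another bead in the pan: barrel-shaped, 32 mm across, 26 mm high, 18 g. At the start the six stand on their flat ends in a rough ring, 60 mm out from the pan's centre, the middle of the pan being clear for more than the stirrer's foot.
- oil_bottle: bystander: a small amber bottle with a black cap, 36 mm across, 54 mm tall, standing loose beside the work, farther from the robot than the pan and tile; origin at the centre of its underside.

How it is judged:
By the outcome, as a careful person would: the job done as asked, in the order asked, and still so for the second after the job is handed in, with the robot touching nothing.
It also fails if it takes over 72 s, if anything falls off the work surface, if the arm or the gripper's body presses on something with over 40 N, if the wrist force passes 120 N, or if a joint passes its speed limit or range.

## Working session

There is one attempt and no reset: what is moved stays moved. The work goes in short steps, Python scripts to look and compute and a tool call to move; the robot and the scene stay as the last step left them, time stands still between calls to the robot, and variables do not carry over. Pictures are saved under pics/ and viewed, at most 10 in all, crops included, and the job is handed in when it is done.

```bash
ls; mkdir -p pics; python3 - <<'E'
from workcell import ctrl
import cv2,numpy as np
for n in("side","top"):
    c=ctrl.capture(n); cv2.imwrite(f"pics/{n}0.png",c["pixels"][:,:,::-1]); print(n,c["fovy"],c["cx"],c["cy"],np.round(c["world_from_camera"],4).tolist())
o=ctrl.get_obs();print(o)
E
```

```text
pics
workcell.py
side 43.08146375050471 320.8011747504938 199.7902266477577 [[0.9998, -0.0219, 0.0018, 470.4458], [-0.0109, -0.4248, 0.9052, -1224.7595], [-0.019, -0.905, -0.425, 466.2562], [0.0, 0.0, 0.0, 1.0]]
top 48.0095689484571 318.32375231884146 201.47907581567884 [[0.0025, -0.982, 0.1891, 309.7497], [-0.9998, 0.0016, 0.0215, -347.4745], [-0.0215, -0.1891, -0.9817, 898.1654], [0.0, 0.0, 0.0, 1.0]]
{'time_s': 0.1, 'joint_positions': array([-1.47470932e+00,  1.04619664e-01,  9.65737061e-02,  1.56390581e+00,
        1.06485130e-05,  1.35311134e+00]), 'joint_vel': array([-0.00100925, -0.00222451,  0.00182046,  0.00044052, -0.00152894,
        0.00144483]), 'tau': array([ 7.36107904e-03, -5.58207214e+01,  5.04719853e+01,  1.27769689e-02,
       -1.69497634e-04,  3.26836521e-06]), 'tcp_pos': array([ 185.1816315 , -570.4048481 ,  230.62642927]), 'tool_rot': array([-3.10187103e+00, -4.90672423e-01, -1.26929361e-04]), 'contact_force': array([-0.19484245,  0.6478459 , -0.31983482]), 'moment': array([ 0.0187513 ,  0.01368677, -0.02601356]), 'grasp_force': 0.0, 'opening': 85.43307876995598}
```

View pics/side0.png

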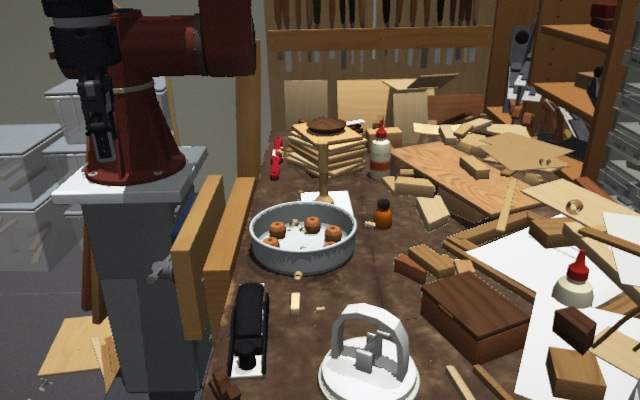

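View pics/top0.png

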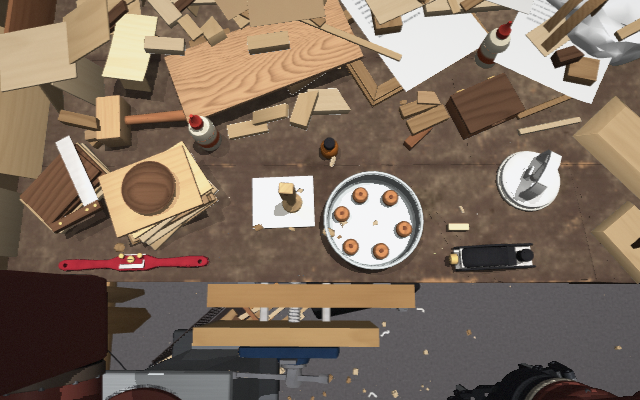

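Side view: the pan is at (303,237), the stirrer's handle at about (323,160), and the bottle at (383,215). Top view: the tile spans (252–314, 176–228), the stirrer foot is at about (292,205), the pan centre at about (373,220), and the bottle at (328,150). I'll enlarge both.

```bash
python3 - <<'E'
import cv2
a=cv2.imread("pics/top0.png")[130:280,240:430]; cv2.imwrite("pics/topc.png",cv2.resize(a,None,fx=4,fy=4,interpolation=cv2.INTER_CUBIC))
a=cv2.imread("pics/side0.png")[105:280,240:400]; cv2.imwrite("pics/sidec.png",cv2.resize(a,None,fx=3.4,fy=3.4,interpolation=cv2.INTER_CUBIC))
E
```

```text
(no output)
```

View pics/topc.png

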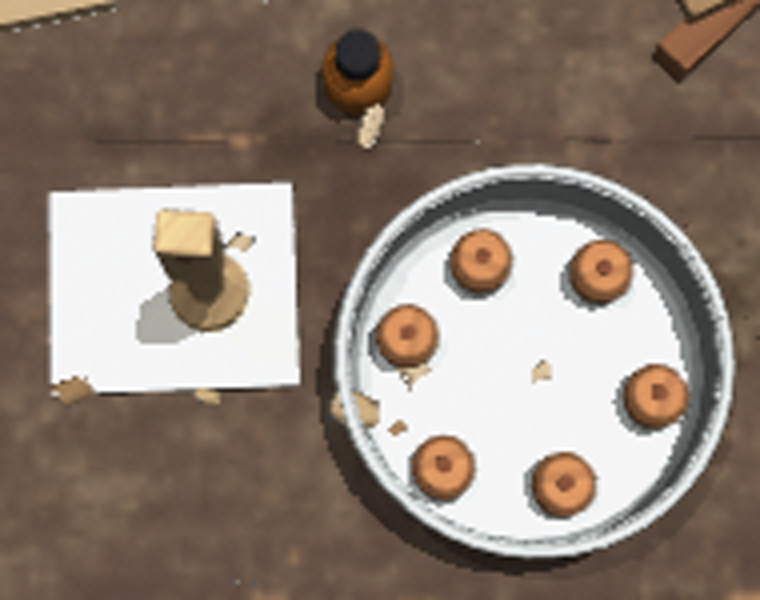

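View pics/sidec.png

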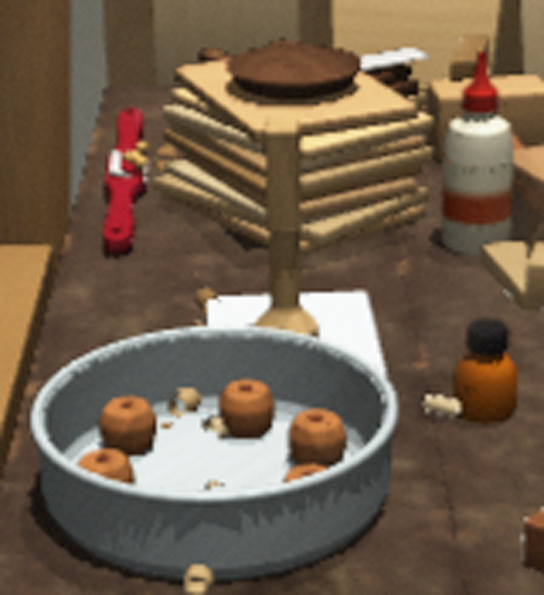

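The top crop shows the handle's top face with corners near (158,210), (213,212), (213,255) and (156,252). The pan rim spans x 335–733 and y 165–557. The tile corners are (49,192), (292,183), (300,383) and (52,392). In the side crop the handle's top is centred at about (282,121), and the rim spans x 32–398 and y 328–507. Next I'll triangulate.

```bash
cat > h.py <<'E'
from workcell import ctrl
import numpy as np
from scipy.optimize import least_squares
C={"side":(43.08146375050471,320.80117,199.79023,[[0.9998,-0.0219,0.0018,470.4458],[-0.0109,-0.4248,0.9052,-1224.7595],[-0.019,-0.905,-0.425,466.2562]]),
"top":(48.0095689,318.32375,201.479076,[[0.0025,-0.982,0.1891,309.7497],[-0.9998,0.0016,0.0215,-347.4745],[-0.0215,-0.1891,-0.9817,898.1654]])}
def ray(n,u,v):
    f,cx,cy,T=C[n];T=np.array(T);F=200/np.tan(np.radians(f/2))
    return T[:,3],T[:,:3]@np.array([(u-cx)/F,(v-cy)/F,1])
def tc(u,v): return ("top",240+(u+.5)/4-.5,130+(v+.5)/4-.5)
def sc(u,v): return ("side",240+(u+.5)/3.4-.5,105+(v+.5)/3.4-.5)
def onz(r,z):
    o,d=ray(*r); return o+d*(z-o[2])/d[2]
def tri(*rs):
    A=0;b=0
    for r in rs:
        o,d=ray(*r);d=d/np.linalg.norm(d);P=np.eye(3)-np.outer(d,d);A=A+P;b=b+P@o
    return np.linalg.solve(A,b)
E
python3 - <<'E'
from h import *
np.set_printoptions(precision=1,suppress=True)
print("handle top",tri(tc(185,232),sc(282,121)))
k=[onz(tc(*p),151) for p in[(158,210),(213,212),(213,255),(156,252)]];print(np.array(k),np.mean(k,0))
k=[onz(tc(*p),6) for p in[(49,192),(292,183),(300,383),(52,392)]];print("tile",np.array(k),np.mean(k,0))
print("side tile corner",onz(sc(368,292),6),tri(tc(49,192),sc(368,292)))
k=[onz(tc(*p),53) for p in[(335,361),(733,361),(534,165),(534,557)]];print("pan",np.array(k),np.mean(k,0))
k=[onz(sc(*p),53) for p in[(32,405),(398,405),(215,328),(215,507)]];print("panside",np.array(k),np.mean(k,0))
k=[onz(tc(*p),6) for p in[(170,296),(249,296),(208,330)]];print("foot",np.array(k))
for p in[(483,252),(603,263),(408,328),(656,387),(443,462),(564,477)]:print(onz(tc(*p),30))
print("bottle",onz(tc(357,50),54))
E
```

```text
handle top [ 478.2 -275.5  149.5]
[[ 487.5 -263.9  151. ]
 [ 486.6 -287.5  151. ]
 [ 467.8 -287.7  151. ]
 [ 469.2 -263.4  151. ]] [ 477.8 -275.6  151. ]
tile [[ 531.7 -191.5    6. ]
 [ 536.  -316.1    6. ]
 [ 432.9 -320.6    6. ]
 [ 428.4 -196.1    6. ]] [ 482.2 -256.1    6. ]
side tile corner [ 533.  -199.2    6. ] [ 533.1 -190.7    2.1]
pan [[ 436.9 -338.7   53. ]
 [ 436.8 -527.    53. ]
 [ 532.8 -435.    53. ]
 [ 344.8 -431.1   53. ]] [ 437.8 -432.9   53. ]
panside [[ 345.3 -437.    53. ]
 [ 533.5 -445.8   53. ]
 [ 437.9 -348.8   53. ]
 [ 442.  -542.    53. ]] [ 439.7 -443.4   53. ]
foot [[ 477.3 -254.6    6. ]
 [ 477.2 -294.7    6. ]
 [ 459.8 -274.1    6. ]]
[ 494.6 -411.4   30. ]
[ 489.  -470.2   30. ]
[ 456.7 -374.2   30. ]
[ 427.5 -494.1   30. ]
[ 391.1 -390.6   30. ]
[ 383.9 -448.6   30. ]
bottle [ 591.  -349.4   54. ]
```

Stirrer at about (478,−275) with yaw about −2°, tile at (482,−256), pan at about (438.5,−433). I'll turn the tool first so that tool y lies along world x and tool x along world y.

Call:
shift_gripper:
  motion: "0,0,0,0,0,-0.178 | 0,0,0,0,0,-0.178 | 0,0,0,0,0,-0.178 | 0,0,0,0,0,-0.178 | 0,0,0,0,0,-0.178 | 0,0,0,0,0,-0.178 | 0,0,0,0,0,-0.178 | 0,0,0,0,0,0"
  aperture: 85

```text
time_s: 1.1
tcp_pos: [185.2, -570.5, 230.9]
tool_rot: [-2.235, -2.208, -0.001]
contact_force: [0.5, -0.9, 0.3]
opening: 85.3
grasp_force: 0.0
```

Call:
shift_gripper:
  motion: "37,37,0,0,0,0 | 37,37,0,0,0,0 | 37,37,0,0,0,0 | 37,37,0,0,0,0 | 37,37,0,0,0,0 | 37,37,0,0,0,0 | 37,37,0,0,0,0 | 37,37,0,0,0,0"

```text
time_s: 2.1
tcp_pos: [485.5, -276.6, 231.2]
tool_rot: [2.239, 2.203, -0.0]
contact_force: [1.4, -1.0, -0.1]
opening: 84.7
grasp_force: 0.0
```

```bash
python3 - <<'E'
from h import *
from scipy.spatial.transform import Rotation as R
o=ctrl.get_obs();print(o["tcp_pos"],R.from_rotvec(o["tool_rot"]).as_matrix().round(3).tolist(),o["joint_positions"].round(2))
E
```

```text
[ 485.50074509 -276.59123934  231.24147059] [[0.016, 1.0, 0.0], [1.0, -0.016, -0.0], [-0.0, 0.0, -1.0]] [-0.75 -0.02 -0.03  1.56 -0.    0.83]
```

Call:
shift_gripper:
  motion: "1.5,-7.5,20,0,0,0 | 0,0,40,0,0,0 | 0,0,40,0,0,0 | 0,0,34,0,0,0 | 0,0,0,0,0,0 | 0,0,0,0,0,0"

```text
time_s: 2.85
tcp_pos: [477.4, -276.9, 98.8]
tool_rot: [2.235, 2.206, -0.0]
contact_force: [0.5, 0.0, 0.4]
opening: 85.1
grasp_force: 0.0
```

```bash
python3 - <<'E'
from h import *
import cv2
a=ctrl.capture("top")["pixels"][130:280,240:390,::-1];b=ctrl.capture("side")["pixels"][100:250,240:390,::-1]
cv2.imwrite("pics/g1.png",cv2.resize(np.hstack([a,b]),None,fx=2.6,fy=2.6,interpolation=cv2.INTER_CUBIC))
E
```

```text
(no output)
```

View pics/g1.png

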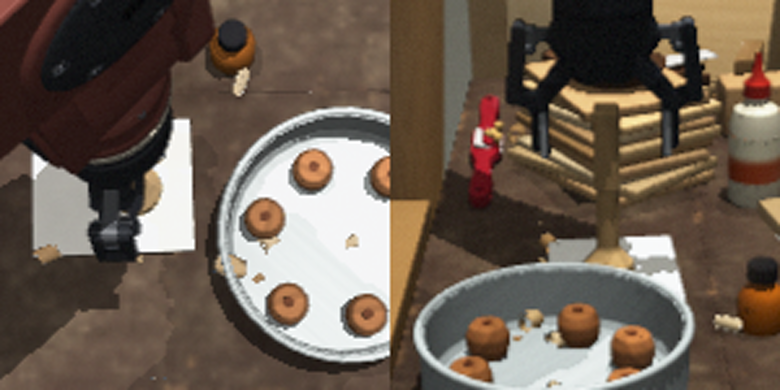

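The handle at (605,130) stands centred between the open fingers at about (540,140) and (672,140). Closing.

Call:
shift_gripper:
  motion: "0,0,0,0,0,0 | 0,0,0,0,0,0 | 0,0,0,0,0,0 | 0,0,0,0,0,0 | 0,0,0,0,0,0 | 0,0,0,0,0,0 | 0,0,0,0,0,0 | 0,0,0,0,0,0"
  aperture: 0

```text
time_s: 3.95
tcp_pos: [477.0, -276.5, 97.5]
tool_rot: [2.233, 2.209, -0.0]
contact_force: [-1.3, 0.4, 3.6]
opening: 19.2
grasp_force: 59.2
```

Call:
shift_gripper:
  motion: "0,0,0,0,0,0 | 0,0,0,0,0,0 | 0,0,0,0,0,0 | 0,0,0,0,0,0"

```text
time_s: 4.45
tcp_pos: [477.0, -276.5, 97.4]
tool_rot: [2.234, 2.209, -0.0]
contact_force: [-1.7, 1.2, 4.8]
opening: 19.4
grasp_force: 59.6
```

Call:
shift_gripper:
  motion: "0,0,-20,0,0,0 | 0,0,-40,0,0,0 | 0,0,-25,0,0,0 | 0,0,0,0,0,0"

```text
time_s: 4.95
tcp_pos: [478.0, -277.3, 185.1]
tool_rot: [2.231, 2.206, 0.0]
contact_force: [0.1, -0.1, -1.1]
opening: 19.4
grasp_force: 59.0
```

Call:
shift_gripper:
  motion: "-26,-6,0,0,0,0 | -26,-6,0,0,0,0 | -26,-6,0,0,0,0 | -26,-6,0,0,0,0 | -26,-6,0,0,0,0 | -27,-6,0,0,0,0 | 0,0,0,0,0,0 | 0,0,0,0,0,0"

```text
time_s: 5.95
tcp_pos: [439.1, -432.7, 181.7]
tool_rot: [-2.233, -2.208, -0.001]
contact_force: [0.0, 0.8, -1.6]
opening: 18.8
grasp_force: 58.9
```

```bash
python3 - <<'E'
from h import *
import cv2
a=ctrl.capture("top")["pixels"][130:280,300:450,::-1];b=ctrl.capture("side")["pixels"][120:270,230:380,::-1]
cv2.imwrite("pics/g2.png",cv2.resize(np.hstack([a,b]),None,fx=2.6,fy=2.6,interpolation=cv2.INTER_CUBIC))
E
```

```text
(no output)
```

View pics/g2.png

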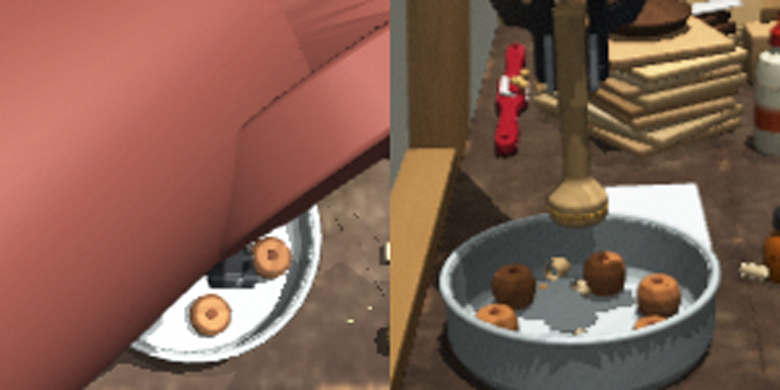

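The stirrer hangs upright over the clear middle of the pan, with its foot at (577,215). Going down.

Call:
shift_gripper:
  motion: "0,0,30,0,0,0 | 0,0,30,0,0,0 | 0,0,10,0,0,0 | 0,0,5,0,0,0 | 0,0,0,0,0,0 | 0,0,0,0,0,0 | 0,0,0,0,0,0 | 0,0,0,0,0,0"

```text
time_s: 7.05
tcp_pos: [439.3, -433.2, 107.6]
tool_rot: [2.233, 2.209, -0.0]
contact_force: [0.4, -0.9, -1.8]
opening: 19.2
grasp_force: 58.8
```

Call:
shift_gripper:
  motion: "0,0,5,0,0,0 | 0,0,4.5,0,0,0 | 0,0,0,0,0,0 | 0,0,0,0,0,0"

```text
time_s: 7.55
tcp_pos: [439.2, -433.0, 97.8]
tool_rot: [-2.234, -2.209, 0.0]
contact_force: [0.3, 1.5, -1.5]
opening: 19.0
grasp_force: 58.9
```

Call:
shift_gripper:
  motion: "0.8,2.9,0,0,0,0 | 2.2,2.3,0,0,0,0 | 3.4,1.2,0,0,0,0 | 4,-0.4,0,0,0,0 | 4.1,-2.1,0,0,0,0 | 3.5,-3.9,0,0,0,0 | 2.3,-5.4,0,0,0,0 | 0.5,-6.6,0,0,0,0"

```text
time_s: 8.55
tcp_pos: [427.0, -412.0, 97.8]
tool_rot: [2.233, 2.209, -0.0]
contact_force: [0.3, 0.5, -2.1]
opening: 19.3
grasp_force: 59.0
```

Call:
shift_gripper:
  motion: "-1.7,-7.1,0,0,0,0 | -4.1,-6.9,0,0,0,0 | -6.5,-5.9,0,0,0,0 | -8.5,-4.1,0,0,0,0 | -10.1,-1.7,0,0,0,0 | -10.9,1.3,0,0,0,0 | -10.8,4.6,0,0,0,0 | -9.8,7.8,0,0,0,0"

```text
time_s: 9.55
tcp_pos: [415.5, -474.7, 97.9]
tool_rot: [2.233, 2.209, 0.002]
contact_force: [-1.8, 5.6, 1.7]
opening: 19.5
grasp_force: 59.9
```

Call:
shift_gripper:
  motion: "-4.8,11.6,0,0,0,0 | -1.6,12.4,0,0,0,0 | 1.6,12.4,0,0,0,0 | 4.8,11.6,0,0,0,0 | 7.6,9.9,0,0,0,0 | 9.9,7.6,0,0,0,0 | 11.6,4.8,0,0,0,0 | 12.4,1.6,0,0,0,0"

```text
time_s: 10.55
tcp_pos: [485.0, -432.8, 97.0]
tool_rot: [-2.231, -2.205, 0.005]
contact_force: [-10.5, -4.6, 3.4]
opening: 19.5
grasp_force: 61.0
```

Call:
shift_gripper:
  motion: "12.4,-1.6,0,0,0,0 | 11.6,-4.8,0,0,0,0 | 9.9,-7.6,0,0,0,0 | 7.6,-9.9,0,0,0,0 | 4.8,-11.6,0,0,0,0 | 1.6,-12.4,0,0,0,0 | -1.6,-12.4,0,0,0,0 | -4.8,-11.6,0,0,0,0"

```text
time_s: 11.55
tcp_pos: [415.1, -391.6, 97.9]
tool_rot: [2.233, 2.209, 0.0]
contact_force: [5.4, -2.2, -0.8]
opening: 19.3
grasp_force: 60.3
```

Call:
shift_gripper:
  motion: "-7.6,-9.9,0,0,0,0 | -9.9,-7.6,0,0,0,0 | -11.6,-4.8,0,0,0,0 | -12.4,-1.6,0,0,0,0 | -12.4,1.6,0,0,0,0 | -11.6,4.8,0,0,0,0 | -9.9,7.6,0,0,0,0 | -7.6,9.9,0,0,0,0"

```text
time_s: 12.55
tcp_pos: [415.3, -473.6, 97.1]
tool_rot: [-2.232, -2.208, -0.004]
contact_force: [3.5, 3.7, 0.4]
opening: 19.4
grasp_force: 60.6
```

```bash
python3 - <<'E'
from h import *
import cv2
b=ctrl.capture("side")["pixels"][100:280,230:380,::-1]
cv2.imwrite("pics/g3.png",cv2.resize(b,None,fx=3,fy=3,interpolation=cv2.INTER_CUBIC))
E
```

```text
(no output)
```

View pics/g3.png

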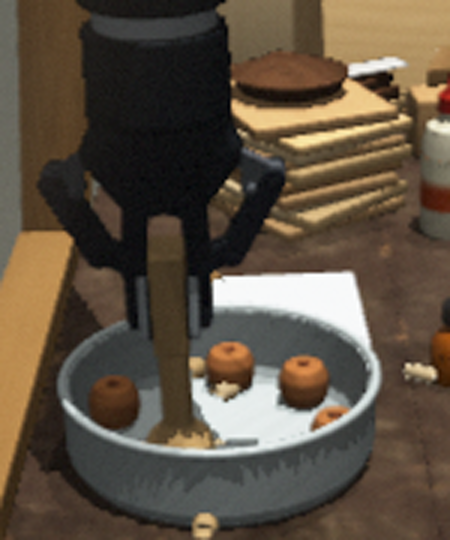

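After one turn the stirrer is still firmly held, with its foot at (183,435). The visible beads, at (113,400), (230,365), (303,380) and (330,415), are inside the pan. Two more turns, plus a margin.

Call:
shift_gripper:
  motion: "-4.8,11.6,0,0,0,0 | -1.6,12.4,0,0,0,0 | 1.6,12.4,0,0,0,0 | 4.8,11.6,0,0,0,0 | 7.6,9.9,0,0,0,0 | 9.9,7.6,0,0,0,0 | 11.6,4.8,0,0,0,0 | 12.4,1.6,0,0,0,0"

```text
time_s: 13.6
tcp_pos: [482.3, -432.1, 96.7]
tool_rot: [-2.228, -2.201, 0.011]
contact_force: [-19.2, 3.8, 3.9]
opening: 18.9
grasp_force: 63.6
```

Call:
shift_gripper:
  motion: "12.4,-1.6,0,0,0,0 | 11.6,-4.8,0,0,0,0 | 9.9,-7.6,0,0,0,0 | 7.6,-9.9,0,0,0,0 | 4.8,-11.6,0,0,0,0 | 1.6,-12.4,0,0,0,0 | -1.6,-12.4,0,0,0,0 | -4.8,-11.6,0,0,0,0"

```text
time_s: 14.6
tcp_pos: [415.0, -391.4, 97.8]
tool_rot: [-2.233, -2.209, -0.0]
contact_force: [-0.2, -0.5, -1.0]
opening: 19.5
grasp_force: 60.9
```

Call:
shift_gripper:
  motion: "-7.6,-9.9,0,0,0,0 | -9.9,-7.6,0,0,0,0 | -11.6,-4.8,0,0,0,0 | -12.4,-1.6,0,0,0,0 | -12.4,1.6,0,0,0,0 | -11.6,4.8,0,0,0,0 | -9.9,7.6,0,0,0,0 | -7.6,9.9,0,0,0,0"

```text
time_s: 15.6
tcp_pos: [414.9, -473.7, 97.4]
tool_rot: [-2.232, -2.208, -0.005]
contact_force: [3.0, 6.7, 2.1]
opening: 19.3
grasp_force: 61.6
```

Call:
shift_gripper:
  motion: "-4.8,11.6,0,0,0,0 | -1.6,12.4,0,0,0,0 | 1.6,12.4,0,0,0,0 | 4.8,11.6,0,0,0,0 | 7.6,9.9,0,0,0,0 | 9.9,7.6,0,0,0,0 | 11.6,4.8,0,0,0,0 | 12.4,1.6,0,0,0,0"

```text
time_s: 16.6
tcp_pos: [484.0, -434.8, 98.2]
tool_rot: [-2.234, -2.205, 0.013]
contact_force: [-18.2, -8.7, 2.7]
opening: 19.2
grasp_force: 67.1
```

Call:
shift_gripper:
  motion: "12.4,-1.6,0,0,0,0 | 11.6,-4.8,0,0,0,0 | 9.9,-7.6,0,0,0,0 | 7.6,-9.9,0,0,0,0 | 4.8,-11.6,0,0,0,0 | 1.6,-12.4,0,0,0,0 | -1.6,-12.4,0,0,0,0 | -4.8,-11.6,0,0,0,0"

```text
time_s: 17.6
tcp_pos: [415.0, -391.6, 97.9]
tool_rot: [2.233, 2.209, -0.0]
contact_force: [-0.4, -0.2, -2.4]
opening: 19.4
grasp_force: 61.4
```

Call:
shift_gripper:
  motion: "-7.6,-9.9,0,0,0,0 | -9.9,-7.6,0,0,0,0 | -11.6,-4.8,0,0,0,0 | -12.4,-1.6,0,0,0,0 | -12.4,1.6,0,0,0,0 | -11.6,4.8,0,0,0,0 | -9.9,7.6,0,0,0,0 | -7.6,9.9,0,0,0,0"

```text
time_s: 18.6
tcp_pos: [414.3, -473.8, 97.2]
tool_rot: [-2.232, -2.207, -0.003]
contact_force: [-0.3, 7.8, 1.3]
opening: 19.5
grasp_force: 62.1
```

Call:
shift_gripper:
  motion: "-4.8,11.6,0,0,0,0 | -1.6,12.4,0,0,0,0 | 1.6,12.4,0,0,0,0 | 4.8,11.6,0,0,0,0 | 7.6,9.9,0,0,0,0 | 9.9,7.6,0,0,0,0 | 0,0,0,0,0,0 | 0,0,0,0,0,0"

```text
time_s: 19.6
tcp_pos: [480.4, -457.8, 98.0]
tool_rot: [2.233, 2.209, -0.001]
contact_force: [-0.1, 0.2, -1.9]
opening: 19.6
grasp_force: 61.8
```

```bash
python3 - <<'E'
from h import *
import cv2
b=ctrl.capture("side")["pixels"][100:280,230:380,::-1];a=ctrl.capture("top")["pixels"][130:280,300:450,::-1];a=np.vstack([a,a[:30]*0])
cv2.imwrite("pics/g4.png",cv2.resize(np.hstack([b,a]),None,fx=2.6,fy=2.6,interpolation=cv2.INTER_CUBIC))
E
```

```text
(no output)
```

View pics/g4.png

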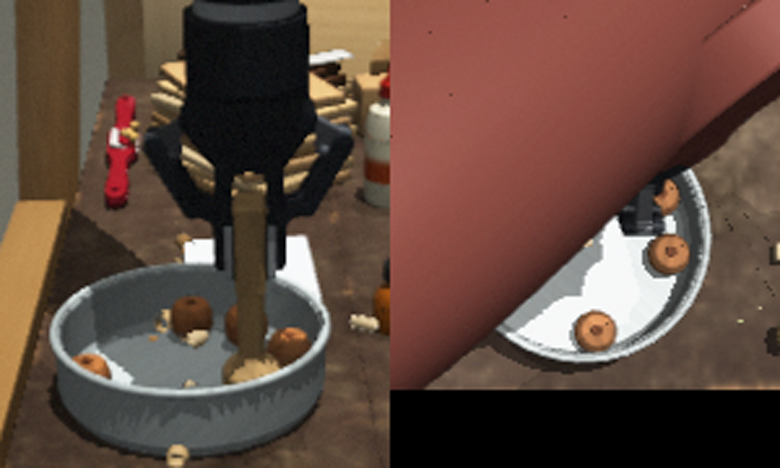

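Three turns done, with all the visible beads inside the pan. Moving inward a little, then lifting and going over to the tile.

Call:
shift_gripper:
  motion: "6,-10,0,0,0,0 | 6,-10,0,0,0,0 | 0,0,-15,0,0,0 | 0,0,-30,0,0,0 | 0,0,-30,0,0,0 | 0,0,-15,0,0,0 | 0,0,0,0,0,0 | 0,0,0,0,0,0"

```text
time_s: 20.7
tcp_pos: [460.4, -445.0, 186.5]
tool_rot: [-2.233, -2.208, -0.0]
contact_force: [-0.0, 0.6, -2.5]
opening: 19.5
grasp_force: 61.8
```

Call:
shift_gripper:
  motion: "27,2.5,0,0,0,0 | 27,2.5,0,0,0,0 | 27,2.5,0,0,0,0 | 27,2.5,0,0,0,0 | 27,2.5,0,0,0,0 | 27,2.5,0,0,0,0 | 26,2.5,0,0,0,0 | 0,0,0,0,0,0"

```text
time_s: 21.7
tcp_pos: [480.0, -255.8, 186.6]
tool_rot: [-2.23, -2.21, -0.0]
contact_force: [0.3, -0.7, -1.5]
opening: 19.7
grasp_force: 61.7
```

Call:
shift_gripper:
  motion: "0,0,0,0,0,0 | 0,0,0,0,0,0"

```text
time_s: 21.95
tcp_pos: [479.9, -258.2, 187.3]
tool_rot: [-2.234, -2.208, 0.0]
contact_force: [0.2, 0.1, -2.1]
opening: 19.5
grasp_force: 61.7
```

```bash
python3 - <<'E'
from h import *
import cv2
b=ctrl.capture("side")["pixels"][100:280,230:380,::-1];a=ctrl.capture("top")["pixels"][130:280,300:450,::-1];a=np.vstack([a,a[:30]*0])
cv2.imwrite("pics/g5.png",cv2.resize(np.hstack([b,a]),None,fx=2.6,fy=2.6,interpolation=cv2.INTER_CUBIC))
E
```

```text
(no output)
```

View pics/g5.png

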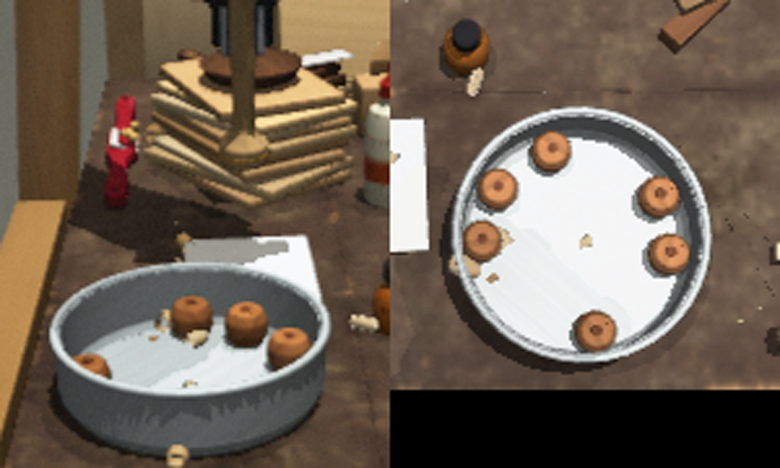

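The six beads are all in the pan, at (552,150), (497,188), (482,240), (658,195), (668,252) and (595,330) in the right-hand view. The bottle hasn't moved. Some of these lie close to starting places, so I'll compare them numerically across the saved pictures.

```bash
cat > b.py <<'E'
from h import *
import cv2
def beads(img,n,z=17):
    h=cv2.cvtColor(img,cv2.COLOR_BGR2HSV); m=cv2.inRange(h,(4,110,60),(16,255,255))
    k,l,s,c=cv2.connectedComponentsWithStats(m); out=[]
    for i in range(1,k):
        if s[i,4]<25: continue
        p=onz((n,*c[i]),z); q=p[:2]-[438.5,-433]; r=np.hypot(*q)
        if r<95: out.append((int(np.degrees(np.arctan2(q[1],q[0]))%360),int(r),int(s[i,4]),p[:2].round().astype(int).tolist()))
    return sorted(out)
E
python3 - <<'E'
from b import *
print("top0",beads(cv2.imread("pics/top0.png"),"top")); print("side0",beads(cv2.imread("pics/side0.png"),"side"))
for f,y0 in(("g3",100),("g4",100),("g5",100)):
    a=cv2.imread(f"pics/{f}.png"); 
    if f!="g3": a=a[:,:390]
    a=cv2.resize(a,(150,180),interpolation=cv2.INTER_AREA); I=np.zeros((400,640,3),np.uint8); I[100:280,230:380]=a
    print(f,beads(I,"side"))
I=ctrl.capture("top")["pixels"][:,:,::-1].copy();print("now",beads(I,"top"))
E
```

```text
top0 [(22, 58, 174, [493, -411]), (74, 61, 176, [455, -374]), (139, 64, 181, [390, -391]), (195, 59, 185, [382, -449]), (257, 64, 191, [425, -496]), (322, 61, 178, [488, -471])]
side0 [(17, 56, 243, [492, -416]), (74, 61, 190, [455, -373]), (152, 57, 309, [387, -407])]
g3 [(1, 64, 41, [503, -432]), (43, 71, 198, [490, -384]), (86, 72, 188, [443, -361]), (153, 74, 166, [372, -400])]
g4 [(18, 71, 168, [507, -410]), (63, 68, 54, [470, -372]), (91, 75, 159, [436, -358]), (178, 67, 67, [371, -431])]
g5 [(18, 71, 176, [507, -411]), (57, 73, 192, [478, -372]), (91, 72, 185, [437, -360]), (177, 67, 69, [371, -431])]
now [(14, 71, 177, [508, -415]), (56, 72, 172, [478, -373]), (90, 72, 175, [438, -361]), (190, 70, 184, [369, -445]), (261, 70, 190, [428, -503]), (297, 72, 186, [472, -497])]
```

Tracking the order round the ring, no bead could be back at its own starting place; the sweep only carries them counter-clockwise. Now I'll set the stirrer down.

Call:
shift_gripper:
  motion: "0,0,30,0,0,0 | 0,0,30,0,0,0 | 0,0,15,0,0,0 | 0,0,6,0,0,0 | 0,0,0,0,0,0 | 0,0,0,0,0,0"

```text
time_s: 22.85
tcp_pos: [480.7, -258.0, 108.0]
tool_rot: [2.232, 2.208, 0.0]
contact_force: [-0.3, 0.2, -1.3]
opening: 19.2
grasp_force: 61.6
```

Call:
shift_gripper:
  motion: "0,0,2,0,0,0 | 0,0,2,0,0,0 | 0,0,0,0,0,0 | 0,0,0,0,0,0"

```text
time_s: 23.35
tcp_pos: [480.2, -257.6, 102.8]
tool_rot: [2.234, 2.209, -0.0]
contact_force: [0.9, -0.3, -1.8]
opening: 19.2
grasp_force: 61.6
```

```bash
python3 - <<'E'
from h import *
import cv2
o=ctrl.get_obs();print(o["moment"])
b=ctrl.capture("side")["pixels"][120:220,280:380,::-1]
cv2.imwrite("pics/g6.png",cv2.resize(b,None,fx=6,fy=6,interpolation=cv2.INTER_CUBIC))
E
```

```text
[ 0.00107924 -0.03769244 -0.03904607]
```

View pics/g6.png

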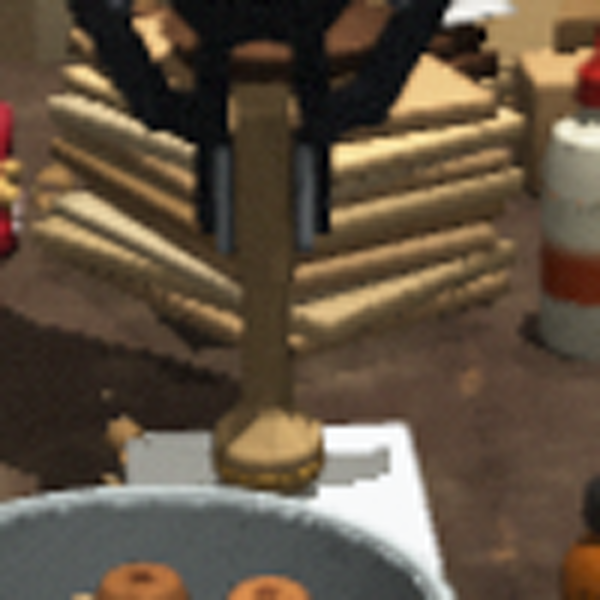

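The foot is at (270,465) over the tile and the stick looks straight sideways. I'll check for tilt toward the camera by projecting the expected points.

```bash
python3 - <<'E'
from h import *
def proj(n,p):
    f,cx,cy,T=C[n];T=np.array(T);F=200/np.tan(np.radians(f/2));q=T[:,:3].T@(np.array(p)-T[:,3]);return np.array([cx+F*q[0]/q[2],cy+F*q[1]/q[2]])
for p in[(480.3,-270,156.4),(480.3,-277,11.4),(480.3,-257,11.4)]:
    print(((proj("side",p)-[280,120]+.5)*6).round())
# sensitivity, and start picture: same points, standing at 478,-275.5
for p in[(480.3,-287,11.4),(480.3,-277,21.4)]: print(((proj("side",p)-[280,120]+.5)*6).round())
for p in[(478,-288,151),(478,-295,6)]: print("start crop",((proj("side",p)-[240,105]+.5)*3.4).round())
E
```

```text
[264.  99.]
[271. 507.]
[270. 483.]
[272. 520.]
[271. 481.]
start crop [282. 126.]
start crop [287. 360.]
```

```bash
python3 - <<'E'
from h import *
import cv2
def proj(n,p):
    f,cx,cy,T=C[n];T=np.array(T);F=200/np.tan(np.radians(f/2));q=T[:,:3].T@(np.array(p)-T[:,3]);return np.array([cx+F*q[0]/q[2],cy+F*q[1]/q[2]])
for f,s,o,pts in(("g2",2.6,(230-150,120),[(439,-453,90.3)]),("g3",3,(230,100),[(415.3,-486.5,97.1-91.4+145)]),("g4",2.6,(230,100),[(480.4,-471,98-91.4+145)]),("g5",2.6,(230,100),[(479.9,-278,187.3-91.4)])):
    a=cv2.imread(f"pics/{f}.png")
    for p in pts:
        u,v=(proj("side",p)-o+.5)*s; print(f,round(u),round(v)); u=int(round(u))
        v=int(v);print([(y,a[max(0,min(y,a.shape[0]-1)),u].tolist()) for y in range(v-24,v+16,3)])
E
```

```text
g2 577 229
[(204, [110, 166, 204]), (207, [87, 134, 166]), (210, [61, 95, 118]), (213, [54, 80, 99]), (216, [44, 83, 108]), (219, [32, 70, 93]), (222, [47, 75, 94]), (225, [37, 59, 72]), (228, [49, 57, 60]), (231, [67, 68, 64]), (234, [70, 71, 68]), (237, [68, 70, 66]), (240, [68, 69, 65]), (243, [70, 69, 67])]
g3 166 250
[(226, [62, 75, 98]), (229, [62, 77, 97]), (232, [60, 76, 96]), (235, [50, 71, 89]), (238, [43, 67, 84]), (241, [46, 68, 83]), (244, [40, 64, 81]), (247, [46, 68, 84]), (250, [45, 67, 82]), (253, [43, 65, 82]), (256, [43, 65, 82]), (259, [42, 63, 79]), (262, [36, 55, 66]), (265, [34, 52, 65])]
g4 250 203
[(179, [41, 61, 80]), (182, [52, 72, 89]), (185, [57, 77, 90]), (188, [50, 73, 87]), (191, [38, 54, 68]), (194, [40, 60, 78]), (197, [42, 66, 82]), (200, [39, 64, 79]), (203, [41, 64, 80]), (206, [43, 67, 82]), (209, [44, 65, 82]), (212, [38, 56, 69]), (215, [35, 52, 65]), (218, [36, 52, 66])]
g5 245 173
[(149, [105, 160, 194]), (152, [86, 132, 164]), (155, [55, 84, 103]), (158, [46, 77, 98]), (161, [37, 76, 100]), (164, [32, 60, 78]), (167, [35, 56, 68]), (170, [56, 86, 111]), (173, [96, 140, 174]), (176, [62, 90, 114]), (179, [40, 61, 78]), (182, [46, 66, 83]), (185, [59, 80, 94]), (188, [54, 74, 86])]
```

The stick seems to have slid up in the grip by some mm; touching the tile will show how much.

Call:
shift_gripper:
  motion: "0,0,1.5,0,0,0 | 0,0,1,0,0,0 | 0,0,0,0,0,0 | 0,0,0,0,0,0"

```text
time_s: 23.9
tcp_pos: [480.2, -257.6, 100.3]
tool_rot: [2.234, 2.209, -0.0]
contact_force: [-0.4, -0.0, -1.0]
opening: 19.1
grasp_force: 61.6
```

Call:
shift_gripper:
  motion: "0,0,1.5,0,0,0 | 0,0,0,0,0,0 | 0,0,0,0,0,0"

```text
time_s: 24.28
tcp_pos: [480.2, -257.5, 98.8]
tool_rot: [2.234, 2.209, -0.0]
contact_force: [-0.8, 0.0, -1.8]
opening: 19.2
grasp_force: 61.6
```

Call:
shift_gripper:
  motion: "0,0,1.5,0,0,0 | 0,0,0,0,0,0 | 0,0,0,0,0,0"

```text
time_s: 24.65
tcp_pos: [480.4, -257.8, 98.1]
tool_rot: [2.233, 2.209, -0.0]
contact_force: [-1.7, 1.0, 5.4]
opening: 19.2
grasp_force: 62.7
```

It touched at a TCP height of about 98 mm, against 97.4 mm at the grasp. So there was no real slip, and the foot ran about 2–3 mm above the pan floor. Releasing.

Call:
shift_gripper:
  motion: "0,0,-0.5,0,0,0 | 0,0,0,0,0,0 | 0,0,0,0,0,0"
  aperture: 26

```text
time_s: 25.02
tcp_pos: [480.2, -257.5, 97.7]
tool_rot: [-2.234, -2.209, 0.0]
contact_force: [0.9, -0.3, 0.1]
opening: 25.9
grasp_force: 0.0
```

Call:
shift_gripper:
  motion: "0,0,0,0,0,0 | 0,0,0,0,0,0 | 0,0,0,0,0,0 | 0,0,0,0,0,0 | 0,0,0,0,0,0 | 0,0,0,0,0,0"
  aperture: 85

```text
time_s: 25.78
tcp_pos: [480.2, -257.6, 97.8]
tool_rot: [2.234, 2.209, -0.0]
contact_force: [0.3, -0.6, -0.6]
opening: 84.9
grasp_force: 0.0
```

Call:
shift_gripper:
  motion: "0,0,-15,0,0,0 | 0,0,-30,0,0,0 | 0,0,-40,0,0,0 | 0,0,-40,0,0,0 | 0,0,0,0,0,0"

```text
time_s: 26.4
tcp_pos: [481.5, -258.8, 227.6]
tool_rot: [2.229, 2.204, 0.001]
contact_force: [-0.0, -0.5, -0.6]
opening: 84.7
grasp_force: 0.0
```

Call:
shift_gripper:
  motion: "-40,-40,0,0,0,0 | -40,-40,0,0,0,0 | -40,-40,0,0,0,0 | -40,-40,0,0,0,0 | -40,-40,0,0,0,0 | -40,-40,0,0,0,0 | 0,0,0,0,0,0 | 0,0,0,0,0,0"

```text
time_s: 27.4
tcp_pos: [237.5, -494.5, 222.6]
tool_rot: [-2.234, -2.208, -0.001]
contact_force: [0.6, -0.3, -0.5]
opening: 84.9
grasp_force: 0.0
```

```bash
python3 - <<'E'
from b import *
I=ctrl.capture("top")["pixels"][:,:,::-1].copy();print("beads",beads(I,"top"))
cv2.imwrite("pics/end.png",I); cv2.imwrite("pics/ends.png",ctrl.capture("side")["pixels"][:,:,::-1])
J=cv2.imread("pics/top0.png"); T=J[174:196,276:304]  # handle top patch
r=cv2.matchTemplate(I[150:250,250:325],T,cv2.TM_CCOEFF_NORMED);_,v,_,l=cv2.minMaxLoc(r);print(v,l)
print("shift px",l[0]+250-276,l[1]+150-174)
T=J[138:162,316:342];r=cv2.matchTemplate(I[125:175,305:355],T,cv2.TM_CCOEFF_NORMED);_,v,_,l=cv2.minMaxLoc(r);print("bottle",v,l[0]+305-316,l[1]+125-138)
T=J[194:216,278:306];r=cv2.matchTemplate(I[150:250,250:325],T,cv2.TM_CCOEFF_NORMED);_,v,_,l=cv2.minMaxLoc(r);print("foot",v,l[0]+250-278,l[1]+150-194)
E
```

```text
beads [(14, 71, 176, [508, -415]), (56, 72, 172, [478, -373]), (90, 72, 176, [438, -361]), (189, 70, 185, [369, -445]), (261, 70, 190, [428, -503]), (297, 72, 186, [472, -497])]
0.849963366985321 (10, 24)
shift px -16 0
bottle 0.9989256858825684 0 0
foot 0.9486760497093201 -15 0
```

```bash
python3 - <<'E'
from b import *
I=cv2.imread("pics/end.png");J=cv2.imread("pics/top0.png")
for n,A in(("start",J),("end",I)):
    print(n)
    for y in range(178,218,4): print(y,''.join('#' if (int(p[2])-int(p[0]))>25 and p[2]>120 else('+' if int(p[2])-int(p[0])>15 else ('.' if p.min()>170 else '-')) for p in A[y,248:318]))
E
```

```text
start
178 ++++-............................................................+++++
182 ++++............................###++............................+++++
186 ++++...........................###############...................-++++
190 ++++-.........................###############++-.######-..........++++
194 ++++-..........................-++++++++++++++++##................++++
198 ++++-............................-++++++++++++++#####.............++++
202 ++++-............................-#+##++++++++++#######...........++++
206 ++++-......................--------++++++++++#########............++++
210 ++++-.....................------------++++#######++...............++++
214 +++#+.....................------------............................++++
end
178 ++++-............................................................+++++
182 ++++..........###############....................................+++++
186 ++++..........###############+-..................................-++++
190 ++++-.........###############+++.................######-..........++++
194 ++++-...........++++++++++++++++#####.............................++++
198 ++++-.............-++++++++++++++######...........................++++
202 ++++-............---+##++++++++++#######..........................++++
206 ++++-.......---------+++++++++#########...........................++++
210 ++++-.......-------------+++###++##--.............................++++
214 +++#+........----------...........................................-+++
```

The stirrer stands upright on the tile and the bottle is untouched. But its y shift of about 30 mm shows it slid about 12 mm along the pads during stirring, so the foot's circle was off centre (radius about 37–59 mm). There is plenty of time, so I'll repeat the stir properly. This time I'll enter through a bead-free gap so that nothing jams.

```bash
python3 - <<'E'
from b import *
print(onz(("top",286.1-16,187.6),151), onz(tc(209-15*4,296),6))
I=cv2.imread("pics/end.png");p=I.astype(int)
m=np.zeros((400,640),np.uint8);m[176:196,255:285]=((p[:,:,2]-p[:,:,0]>25)&(p[:,:,2]>150))[176:196,255:285]
ys,xs=np.nonzero(m);print(cv2.minAreaRect(np.c_[xs,ys].astype(np.float32)),onz(("top",xs.mean(),ys.mean()),151),len(xs))
print(ctrl.get_obs()["tcp_pos"])
E
```

```text
[ 477.96234691 -248.62002322  151.        ] [ 477.31361752 -243.95697624    6.        ]
((273.27056884765625, 187.21485900878906), (24.20623016357422, 12.051612854003906), 11.888657569885254) [ 479.68042192 -248.03846919  151.        ] 171
[ 238.33256291 -494.16557543  222.8300801 ]
```

Call:
shift_gripper:
  motion: "36,34,0,0,0,0 | 36,34,0,0,0,0 | 36,34,0,0,0,0 | 36,34,0,0,0,0 | 36,34,0,0,0,0 | 36,34,0,0,0,0 | 35,34,0,0,0,0 | 0,0,0,0,0,0"

```text
time_s: 28.5
tcp_pos: [480.3, -242.9, 222.9]
tool_rot: [2.227, 2.216, 0.001]
contact_force: [0.1, 0.5, 0.8]
opening: 85.3
grasp_force: 0.0
```

Call:
shift_gripper:
  motion: "0,0,0,0,0,0"

```text
time_s: 28.62
tcp_pos: [478.5, -245.7, 222.9]
tool_rot: [2.231, 2.211, -0.0]
contact_force: [-1.2, -0.3, 0.4]
opening: 85.1
grasp_force: 0.0
```

Call:
shift_gripper:
  motion: "0,0,25,0,0,0 | 0,0,40,0,0,0 | 0,0,40,0,0,0 | 0,0,20,0,0,0 | 0,0,8,0,0,0 | 0,0,0,0,0,0 | 0,0,0,0,0,0"

```text
time_s: 29.5
tcp_pos: [479.0, -247.2, 91.3]
tool_rot: [2.232, 2.207, 0.0]
contact_force: [0.6, -0.0, -0.2]
opening: 85.0
grasp_force: 0.0
```

Call:
shift_gripper:
  motion: "0,0,0,0,0,0 | 0,0,0,0,0,0 | 0,0,0,0,0,0 | 0,0,0,0,0,0 | 0,0,0,0,0,0 | 0,0,0,0,0,0 | 0,0,0,0,0,0 | 0,0,0,0,0,0"
  aperture: 0

```text
time_s: 30.5
tcp_pos: [478.3, -246.6, 89.9]
tool_rot: [2.234, 2.209, -0.0]
contact_force: [-0.6, 0.2, 1.1]
opening: 19.4
grasp_force: 61.8
```

Call:
shift_gripper:
  motion: "0,0,0,0,0,0 | 0,0,0,0,0,0"

```text
time_s: 30.75
tcp_pos: [478.4, -246.6, 89.9]
tool_rot: [2.233, 2.209, -0.0]
contact_force: [-0.1, -0.3, 3.0]
opening: 19.0
grasp_force: 61.8
```

Call:
shift_gripper:
  motion: "0,0,-20,0,0,0 | 0,0,-40,0,0,0 | 0,0,-25,0,0,0 | 0,0,0,0,0,0"

```text
time_s: 31.25
tcp_pos: [479.3, -247.4, 177.7]
tool_rot: [2.231, 2.206, 0.0]
contact_force: [0.7, -0.7, -2.0]
opening: 19.2
grasp_force: 61.6
```

Call:
shift_gripper:
  motion: "-31,-6.2,0,0,0,0 | -31,-6.2,0,0,0,0 | -31,-6.2,0,0,0,0 | -31,-6.2,0,0,0,0 | -31,-6.2,0,0,0,0 | -31,-6.2,0,0,0,0 | 0,0,0,0,0,0 | 0,0,0,0,0,0"

```text
time_s: 32.25
tcp_pos: [438.8, -431.3, 173.9]
tool_rot: [-2.233, -2.208, -0.001]
contact_force: [-0.0, -0.1, -1.4]
opening: 19.5
grasp_force: 61.5
```

Call:
shift_gripper:
  motion: "0,0,30,0,0,0 | 0,0,30,0,0,0 | 0,0,15,0,0,0 | 0,0,5,0,0,0 | 0,0,3,0,0,0 | 0,0,0,0,0,0 | 0,0,0,0,0,0"

```text
time_s: 33.12
tcp_pos: [439.3, -432.5, 92.7]
tool_rot: [2.233, 2.208, -0.0]
contact_force: [-0.0, -1.0, -2.0]
opening: 19.4
grasp_force: 61.3
```

```bash
cat > t.py <<'E'
from b import *
for n in("top","side"): print(n,[(a,r) for a,r,s,p in beads(ctrl.capture(n)["pixels"][:,:,::-1].copy(),n)])
E
```

Call:
shift_gripper:
  motion: "0,0,2,0,0,0 | 8,-8,0,0,0,0 | 8,-8,0,0,0,0 | 8,-8,0,0,0,0 | 8.5,-8.5,0,0,0,0"

```text
time_s: 33.75
tcp_pos: [406.3, -398.6, 89.9]
tool_rot: [2.233, 2.209, -0.0]
contact_force: [0.2, 0.4, -1.1]
opening: 19.4
grasp_force: 61.5
```

Call:
shift_gripper:
  motion: "-9.5,-7.3,0,0,0,0 | -11.1,-4.6,0,0,0,0 | -11.9,-1.6,0,0,0,0 | -11.9,1.6,0,0,0,0 | -11.1,4.6,0,0,0,0 | -9.5,7.3,0,0,0,0 | -7.3,9.5,0,0,0,0 | -4.6,11.1,0,0,0,0"

```text
time_s: 34.75
tcp_pos: [426.8, -477.6, 89.5]
tool_rot: [2.235, 2.208, -0.0]
contact_force: [-0.5, 0.1, -1.5]
opening: 19.3
grasp_force: 61.7
```

```bash
python3 t.py
```

```text
top []
side [(18, 71), (56, 72), (87, 70)]
```

Call:
shift_gripper:
  motion: "-1.6,11.9,0,0,0,0 | 1.6,11.9,0,0,0,0 | 4.6,11.1,0,0,0,0 | 7.3,9.5,0,0,0,0 | 9.5,7.3,0,0,0,0 | 11.1,4.6,0,0,0,0 | 11.9,1.6,0,0,0,0 | 11.9,-1.6,0,0,0,0"

```text
time_s: 35.85
tcp_pos: [481.9, -422.3, 90.9]
tool_rot: [2.235, 2.207, -0.01]
contact_force: [-12.7, -9.3, 3.4]
opening: 19.1
grasp_force: 62.4
```

```bash
python3 t.py
```

```text
top [(94, 68), (204, 70), (261, 70), (297, 72)]
side [(19, 72), (63, 68), (91, 77)]
```

Call:
shift_gripper:
  motion: "11.1,-4.6,0,0,0,0 | 9.5,-7.3,0,0,0,0 | 7.3,-9.5,0,0,0,0 | 4.6,-11.1,0,0,0,0 | 1.6,-11.9,0,0,0,0 | -1.6,-11.9,0,0,0,0 | -4.6,-11.1,0,0,0,0 | -7.3,-9.5,0,0,0,0"

```text
time_s: 36.95
tcp_pos: [406.1, -399.8, 89.9]
tool_rot: [2.234, 2.209, -0.0]
contact_force: [0.3, 0.2, -1.1]
opening: 19.6
grasp_force: 61.7
```

```bash
python3 t.py
```

```text
top [(204, 73)]
side [(43, 69), (91, 77)]
```

Beads are being passed one after another: the stick gives a little in the grip and the foot slides by. Two more turns at a 50 mm radius will push more along the wall than outward.

Call:
shift_gripper:
  motion: "-7.6,-10.9,0,0,0,0 | -12.1,-5,0,0,0,0 | -12.9,-1.7,0,0,0,0 | -12.9,1.7,0,0,0,0 | -12.1,5,0,0,0,0 | -10.4,7.9,0,0,0,0 | -7.9,10.4,0,0,0,0 | -5,12.1,0,0,0,0"

```text
time_s: 38.05
tcp_pos: [425.7, -481.5, 89.6]
tool_rot: [2.234, 2.209, -0.0]
contact_force: [-0.3, -0.6, -1.1]
opening: 19.5
grasp_force: 61.9
```

```bash
python3 t.py
```

```text
top []
side [(43, 69), (88, 69)]
```

Call:
shift_gripper:
  motion: "-1.7,12.9,0,0,0,0 | 1.7,12.9,0,0,0,0 | 5,12.1,0,0,0,0 | 7.9,10.4,0,0,0,0 | 10.4,7.9,0,0,0,0 | 12.1,5,0,0,0,0 | 12.9,1.7,0,0,0,0 | 12.9,-1.7,0,0,0,0"

```text
time_s: 39.15
tcp_pos: [486.8, -421.2, 91.1]
tool_rot: [2.233, 2.206, -0.007]
contact_force: [-5.0, -6.8, 3.3]
opening: 19.4
grasp_force: 62.3
```

```bash
python3 t.py
```

```text
top [(92, 70), (222, 70), (261, 70), (300, 72)]
side [(35, 80), (65, 75), (91, 76)]
```

Call:
shift_gripper:
  motion: "12.1,-5,0,0,0,0 | 10.4,-7.9,0,0,0,0 | 7.9,-10.4,0,0,0,0 | 5,-12.1,0,0,0,0 | 1.7,-12.9,0,0,0,0 | -1.7,-12.9,0,0,0,0 | -5,-12.1,0,0,0,0 | -7.9,-10.4,0,0,0,0"

```text
time_s: 40.25
tcp_pos: [403.1, -397.0, 89.8]
tool_rot: [2.234, 2.209, -0.0]
contact_force: [0.6, 0.8, -1.2]
opening: 19.5
grasp_force: 61.8
```

```bash
python3 t.py
```

```text
top [(221, 77)]
side [(68, 68)]
```

The front beads (261°, 300°) are barely touched because the foot trails toward +y. For the next turn I'll shift the circle about 10 mm toward −y to centre the foot again.

Call:
shift_gripper:
  motion: "-11.9,-7.9,0,0,0,0 | -13.6,-5,0,0,0,0 | -14.9,-1.7,0,0,0,0 | -14.9,1.7,0,0,0,0 | -14.1,5,0,0,0,0 | -11.4,7.9,0,0,0,0 | -7.9,10.4,0,0,0,0 | -5,12.1,0,0,0,0"

```text
time_s: 41.35
tcp_pos: [425.8, -491.0, 89.3]
tool_rot: [-2.233, -2.209, -0.001]
contact_force: [-0.4, 0.5, -2.0]
opening: 19.7
grasp_force: 61.7
```

```bash
python3 t.py
```

```text
top []
side [(60, 67)]
```

Call:
shift_gripper:
  motion: "-1.7,12.9,0,0,0,0 | 1.7,12.9,0,0,0,0 | 5,12.1,0,0,0,0 | 7.9,10.4,0,0,0,0 | 10.4,7.9,0,0,0,0 | 12.1,5,0,0,0,0 | 12.9,1.7,0,0,0,0 | 12.9,-1.7,0,0,0,0"

```text
time_s: 42.45
tcp_pos: [487.6, -431.2, 91.3]
tool_rot: [2.231, 2.206, -0.005]
contact_force: [-0.1, -7.1, 3.0]
opening: 19.3
grasp_force: 62.3
```

```bash
python3 t.py
```

```text
top [(101, 68), (239, 71), (270, 72), (310, 72)]
side [(82, 73)]
```

Call:
shift_gripper:
  motion: "12.1,-5,0,0,0,0 | 10.4,-7.9,0,0,0,0 | 7.9,-10.4,0,0,0,0 | 5,-12.1,0,0,0,0 | 1.7,-12.9,0,0,0,0 | -1.7,-12.9,0,0,0,0 | -5,-12.1,0,0,0,0 | -7.9,-10.4,0,0,0,0"

```text
time_s: 43.55
tcp_pos: [403.4, -407.3, 90.2]
tool_rot: [2.233, 2.208, -0.0]
contact_force: [1.7, -1.7, -0.4]
opening: 19.2
grasp_force: 61.9
```

```bash
python3 t.py
```

```text
top []
side [(59, 73), (91, 77), (131, 81)]
```

Call:
shift_gripper:
  motion: "-11.4,-7.9,0,0,0,0 | -13.1,-5,0,0,0,0 | -13.9,-1.7,0,0,0,0 | -13.4,1.7,0,0,0,0 | -12.1,5,0,0,0,0 | -10.4,7.9,0,0,0,0 | -7.9,10.4,0,0,0,0 | -5,12.1,0,0,0,0"

```text
time_s: 44.65
tcp_pos: [425.5, -492.8, 88.9]
tool_rot: [-2.231, -2.207, -0.004]
contact_force: [-0.8, 6.8, -0.2]
opening: 19.4
grasp_force: 61.8
```

Call:
shift_gripper:
  motion: "-1.7,12.9,0,0,0,0 | 1.7,12.9,0,0,0,0 | 5,12.1,0,0,0,0 | 7.9,10.4,0,0,0,0 | 10.4,7.9,0,0,0,0 | 12.1,5,0,0,0,0 | 12.9,1.7,0,0,0,0 | 12.9,-1.7,0,0,0,0"

```text
time_s: 45.65
tcp_pos: [487.8, -433.2, 90.1]
tool_rot: [2.232, 2.208, -0.0]
contact_force: [-0.9, -0.8, -1.8]
opening: 19.3
grasp_force: 61.4
```

```bash
python3 t.py
```

```text
top [(128, 70), (266, 71), (301, 72)]
side [(65, 77), (92, 77), (128, 73), (357, 61)]
```

Call:
shift_gripper:
  motion: "12.1,-5,0,0,0,0 | 10.4,-7.9,0,0,0,0 | 7.9,-10.4,0,0,0,0 | 5,-12.1,0,0,0,0 | 1.7,-12.9,0,0,0,0 | -1.7,-12.9,0,0,0,0 | -5,-12.1,0,0,0,0 | 0,0,0,0,0,0"

```text
time_s: 46.75
tcp_pos: [414.6, -403.7, 90.8]
tool_rot: [2.232, 2.205, 0.001]
contact_force: [4.0, -3.7, 1.8]
opening: 19.6
grasp_force: 61.7
```

```bash
python3 t.py
```

```text
top []
side [(81, 76), (136, 73)]
```

Call:
shift_gripper:
  motion: "-8,8,0,0,0,0 | -8,8,0,0,0,0 | 0,0,-20,0,0,0 | 0,0,-35,0,0,0 | 0,0,-35,0,0,0 | 0,0,0,0,0,0 | 0,0,0,0,0,0"

```text
time_s: 47.72
tcp_pos: [430.0, -418.1, 179.7]
tool_rot: [-2.233, -2.209, -0.0]
contact_force: [-0.8, 0.5, -1.8]
opening: 19.4
grasp_force: 61.7
```

Call:
shift_gripper:
  motion: "26,8,0,0,0,0 | 26,8,0,0,0,0 | 26,8,0,0,0,0 | 26,8,0,0,0,0 | 26,8,0,0,0,0 | 26,8,0,0,0,0 | 0,0,0,0,0,0 | 0,0,0,0,0,0"

```text
time_s: 48.72
tcp_pos: [479.6, -262.3, 179.2]
tool_rot: [-2.232, -2.209, 0.0]
contact_force: [-0.1, 0.0, -1.7]
opening: 19.3
grasp_force: 61.6
```

```bash
python3 t.py
```

```text
top [(80, 71), (128, 68), (266, 71), (301, 72), (339, 72)]
side [(80, 72), (128, 69)]
```

Call:
shift_gripper:
  motion: "0,0,35,0,0,0 | 0,0,30,0,0,0 | 0,0,8,0,0,0 | 0,0,0,0,0,0 | 0,0,0,0,0,0"

```text
time_s: 49.45
tcp_pos: [480.4, -263.6, 108.3]
tool_rot: [2.232, 2.207, 0.0]
contact_force: [-0.4, -0.5, -1.4]
opening: 19.4
grasp_force: 61.4
```

```bash
python3 - <<'E'
from b import *
I=ctrl.capture("side")["pixels"][:,:,::-1].copy();cv2.imwrite("pics/h.png",I);o=ctrl.get_obs();print(o["tcp_pos"])
for y in range(126,210,4): print(y,''.join('#' if int(p[2])-int(p[0])>25 and p[2]>120 else('+' if int(p[2])-int(p[0])>25 else ('.' if p.min()>150 else '-')) for p in I[y,295:360]))
E
```

```text
[ 480.462073   -263.542871    108.31674141]
126 #---------###+++++------++#####+++------+#+++++----------+++-----
130 ++-----------++---------+++++++++---------------------#####++++++
134 ####+-------------------++++++++++-----------------+#############
138 #####++----------------#+++++++++++--------------###########+++++
142 +++++++#######+---------+++++++++--------++++++++++##############
146 #++++++++##++++++-------+++++++++-------+##########+++++++++++###
150 ++++++###++++++##+------+++++++++--------+++++++++++++++++++#####
154 ####+++++++++####+------++++++++++-------+############+++++++++++
158 +++#######++++++++++#+---+++++++++---##+++++++++++++++++++++#####
162 +++#####+++######++++++++++++++++-+++++++++###########++++++++++#
166 +++++++++++++++++++####++++++++++-+##+++++++++++++#########++++++
170 +++++++++++++++###++++++++++++++++++##############+++++++++++++++
174 +++++++++++++-----+++++###+++++++-+++++##++++++++++++++++++++++++
178 ------+++++++++++---+++++++++++++++++++++++++++++++++++++++++++++
182 --------------------+++++++++++++++++++++++++++++++++++++++++++#+
186 -----------------------+##############+++++++++++++++++++++++++++
190 ---+###+------------+##################++++--####---#++++++++++++
194 ---+++---------------+++++++++++++++##+...............+++++++++++
198 ---------.-.--.---------+++++++++++----...--....--.....++++++++++
202 ................................--.---..................+++++++++
206 ------------------------------------.--..................++++++++
```

```bash
python3 - <<'E'
from b import *
I=ctrl.capture("top")["pixels"][:,:,::-1].copy()
for b in beads(I,"top"):print(b)
for b in beads(I[:, :].copy(),"side",17)[:0]:pass
for y in range(172,272,3): print(y,''.join('#' if int(p[2])-int(p[0])>50 and p[2]>110 else('.' if p.min()>110 else '-') for p in I[y,320:428]))
E
```

```text
(80, 70, 175, [450, -363])
(128, 68, 354, [395, -380])
(266, 71, 196, [434, -504])
(301, 72, 188, [476, -495])
(339, 72, 176, [507, -458])
172 -----------------------------------------........................-------------------------------------------
175 --------------------------------............----------------..............----------------------------------
178 --------------------------.......-.-----------------------------------.........-----------------------------
181 ----------------------.......--------------------------------#####----------..-.....------------------------
184 ------------------.......------..-.......................-############------------.....---------------------
187 ---------------......-----..............................-##############--------------.....------------------
190 -------------.....----..................................-##############.-...------------.....---------------
193 -----------.....---......................................----########...........----------.....-------------
196 ---------.....---....................................
[... 2180 characters left out ...]
.....-----------------
256 ---------------------......-------#............................................---......--------------------
259 -------------------------...................................................-.......------------------------
262 -----------------------------...................................................----------------------------
265 -----------------------------------.......................................----------------------------------
268 ---------------------------------------------....................-------------------------------------------
271 ------------------------------------------------------------------------------------------------------------
```

All six beads are in the pan. Tracked turn by turn, each now lies 60–127° counter-clockwise of its own start. Setting the stirrer down.

Call:
shift_gripper:
  motion: "0,0,8,0,0,0 | 0,0,6,0,0,0 | 0,0,1.5,0,0,0 | 0,0,0,0,0,0 | 0,0,0,0,0,0"

```text
time_s: 50.18
tcp_pos: [479.9, -262.9, 91.5]
tool_rot: [2.233, 2.209, -0.0]
contact_force: [-0.2, -0.2, -1.7]
opening: 19.1
grasp_force: 61.5
```

Call:
shift_gripper:
  motion: "0,0,1.5,0,0,0 | 0,0,0,0,0,0 | 0,0,0,0,0,0"

```text
time_s: 50.55
tcp_pos: [479.8, -262.8, 89.8]
tool_rot: [2.234, 2.209, -0.0]
contact_force: [0.3, -0.5, -1.0]
opening: 19.4
grasp_force: 61.5
```

Call:
shift_gripper:
  motion: "0,0,1,0,0,0 | 0,0,0,0,0,0 | 0,0,0,0,0,0"

```text
time_s: 50.92
tcp_pos: [479.8, -262.8, 88.8]
tool_rot: [2.234, 2.209, -0.0]
contact_force: [0.6, 0.9, -1.5]
opening: 19.5
grasp_force: 61.5
```

Call:
shift_gripper:
  motion: "0,0,0.8,0,0,0 | 0,0,0,0,0,0 | 0,0,0,0,0,0"

```text
time_s: 51.3
tcp_pos: [479.9, -263.0, 88.5]
tool_rot: [2.233, 2.209, -0.0]
contact_force: [-1.6, 0.4, 5.5]
opening: 19.6
grasp_force: 62.3
```

Contact at 88.5 mm. Releasing gently, lifting and retreating.

Call:
shift_gripper:
  motion: "0,0,-0.5,0,0,0 | 0,0,0,0,0,0 | 0,0,0,0,0,0 | 0,0,0,0,0,0"
  aperture: 26

```text
time_s: 51.8
tcp_pos: [479.8, -262.8, 88.4]
tool_rot: [-2.234, -2.209, 0.0]
contact_force: [-0.6, -0.3, 0.2]
opening: 26.2
grasp_force: 0.0
```

Call:
shift_gripper:
  motion: "0,0,0,0,0,0 | 0,0,0,0,0,0 | 0,0,0,0,0,0 | 0,0,0,0,0,0 | 0,0,0,0,0,0 | 0,0,0,0,0,0"
  aperture: 85

```text
time_s: 52.55
tcp_pos: [479.8, -262.8, 88.5]
tool_rot: [2.234, 2.209, -0.0]
contact_force: [0.4, -0.2, -0.3]
opening: 85.0
grasp_force: 0.0
```

Call:
shift_gripper:
  motion: "0,0,-15,0,0,0 | 0,0,-30,0,0,0 | 0,0,-40,0,0,0 | 0,0,-40,0,0,0 | 0,0,0,0,0,0"

```text
time_s: 53.18
tcp_pos: [481.2, -264.1, 218.3]
tool_rot: [2.229, 2.204, 0.0]
contact_force: [-0.5, -0.4, -1.2]
opening: 84.9
grasp_force: 0.0
```

Call:
shift_gripper:
  motion: "-40,-40,0,0,0,0 | -40,-40,0,0,0,0 | -40,-40,0,0,0,0 | -40,-40,0,0,0,0 | -40,-40,0,0,0,0 | -40,-40,0,0,0,0 | 0,0,0,0,0,0 | 0,0,0,0,0,0"

```text
time_s: 54.18
tcp_pos: [237.1, -499.8, 213.3]
tool_rot: [-2.234, -2.208, -0.001]
contact_force: [-0.1, 0.4, -0.5]
opening: 85.1
grasp_force: 0.0
```

```bash
python3 - <<'E'
from b import *
I=ctrl.capture("top")["pixels"][:,:,::-1].copy();J=cv2.imread("pics/end.png")
for b in beads(I,"top"):print(b)
for y in range(178,222,4): print(y,''.join('#' if (int(p[2])-int(p[0]))>25 and p[2]>120 else('+' if int(p[2])-int(p[0])>15 else ('.' if p.min()>170 else '-')) for p in I[y,248:318]))
T=J[138:162,316:342];r=cv2.matchTemplate(I[125:175,305:355],T,cv2.TM_CCOEFF_NORMED);_,v,_,l=cv2.minMaxLoc(r);print("bottle",v,l[0]+305-316,l[1]+125-138)
E
```

```text
(80, 70, 173, [450, -363])
(128, 68, 354, [395, -380])
(266, 71, 195, [434, -504])
(301, 72, 189, [476, -495])
(339, 72, 176, [507, -458])
178 ++++-............................................................+++++
182 ++++....................+##############..........................+++++
186 ++++....................###############+.........................-++++
190 ++++-...................###############++-.......######-..........++++
194 ++++-....................-++++++++++++++++###+....................++++
198 ++++-.......................++++++++++++++#######.................++++
202 ++++-.....................--+###++++++++++#######.................++++
206 ++++-................---------+++++++++#########..................++++
210 ++++-................------------+++#####+##-.....................++++
214 +++#+................------------.................................-+++
218 ++++-..............................................................+++
bottle 0.998971164226532 0 0
```

The stirrer stands upright well inside the tile, all six beads are in the pan, and the bottle is where it was. Handing in.

```bash
python3 -c "
from workcell import ctrl
print(ctrl.finish_job())"
```

```text
the job is handed in; nothing more can be done
None
```

The job is handed in at about 54 s, with no verdict returned: I stirred in two rounds, about 3 and then 4 turns counter-clockwise. I repeated it because the foot pivoted in the grip and ran off centre in the first round (about 37–59 mm out), and the second still had some of this until I shifted the circle. All six beads are in the pan, well away from where they started as far as I could track them. The stirrer stands upright on the tile, and the bottle was not touched.

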